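Brush out a cell can

TASK

Take the long brush from its hanger and scrub the inside of the open metal can, on the side marked with the red stripe, with two full strokes. For each stroke lower the brush gently until its tip presses on the floor inside (how deep that is differs from can to can, so feel for it), lean the bristles lightly against the striped side and, keeping them pressed there, draw the brush up slowly until half of the bristles show above the rim. Then hang the brush back in its fork as it was, let go, and leave everything else on the bench where it is.

Things in the scene. Friction and masses are not known exactly. Their poses are not given: they have to be found in the camera images.
- brush: Long brush. Origin: centre of the underside of its black collar (36 mm across, 6 thick); z up. Above it an orange handle 24 (x) by 16 mm (y), 6 to 56 mm above the origin: grasp across y, about 31 mm up. Below it a springy steel stem 8 mm across: gives 3 N per 9 mm of sideways bend, and lengthwise 1 N to start, 6 N after 9 mm, then solid. 140 g. At the start it hangs by its collar in the fork.
- bristles: The brush's bristle head, white with green bands: a cylinder 30 mm across and 40 mm long on the stem. Origin: its centre, 100 mm below the brush's origin.
- brush_tip: Black blunt end of the brush, 16 mm across, 12 mm long, below the bristles. Origin: the centre of its lower end, 130 mm below the brush's origin. It is the lowest point of the brush.
- can: Open aluminium can, fixed upright on a round base (104 mm across, 10 thick). Origin: on its axis at bench height; z up. Rim 140 mm above it; 72 mm across outside, 66 inside. Its inner floor, a white disc, lies 80 to 110 mm below the rim, differs from can to can and is not measured. A 12 mm red stripe down the wall, inside and out, marks the side to scrub: the can's +x points to it.
- hanger: Fixed stand, base 110 x 90 mm, with a level blue fork pointing to -x. Origin: at bench height under the brush's place; fork top at z 152 mm. Slot 17 mm wide, x -32 to 30, open at -x. A 3 mm high yellow lip at the fork's front, x -32 to -28; post (z up to 158) behind x 30. Brush enters from -x, collar above the lip, stem in the slot, and is lowered: its origin then lies at z 152 near the axis.
- closed_cell: Bystander: closed finished cell, silver with a blue sleeve, black top and brass stud, 72 mm across, 146 mm tall with its stud, standing loose. Origin: centre of its underside.
- meter: Bystander: yellow hand meter 150 x 75 x 35 mm lying loose. Origin: centre of its underside.
- screwdriver: Bystander: loose screwdriver with a green handle. Origin: on its underside.
- nut_a: Bystander: steel flange nut, 22 mm across, 11 mm tall, loose. Origin: centre of its underside.
- nut_b: Bystander: a second steel flange nut, 22 mm across, 11 mm tall, loose. Origin: centre of its underside.
- busbar: Bystander: loose copper strip 90 x 22 x 4 mm. Origin: centre of its underside.
There are look-alikes about, which are no part of the job. Leave any orange look-alike of the can alone.

How it is judged:
By the outcome, as a careful person would: the job done as asked, in the order asked, and still so for the second after the job is handed in, with the robot touching nothing.
It also fails if it takes over 70 s, if anything falls off the work surface, if the arm or the gripper's body presses on something with over 40 N, if the wrist force passes 120 N, or if a joint passes its speed limit or range.

ROBOT

A 6-joint arm with a two-finger parallel gripper is mounted at the origin on the work surface. World frame = base frame: x ahead of the robot, y to its left, z up, the work surface at z = 0. Lengths are in m, angles in rad, forces in N, time in s.
With the tool pointing down it reaches from about 0.35 to 0.775 m from the base axis. Payload 5.5 kg.
Tool frame: the origin (TCP) lies midway between the tips of the shut fingers; the grasp point (between the pads) lies 19 mm behind it (ctrl.hold_point_z is the z of the grasp point in the tool frame, in m); z points along the fingers, y is the line along which they close (so a half turn about z gives the same grasp; the last joint's range is limited). The gripper opens to 85 mm and grips with 20 to 120 N. Pads are 22 mm wide; open, the fingers measure 114 mm over their backs; the gripper's body (76 mm by 85 mm) begins 54 mm behind the grasp point. The pads swing forward as they close: fully open they stand 13 mm farther back than shut.
Start: joints at [-1.409, 0.313, 0.046, 1.304, 0, 1.431], TCP at [0.171, -0.549, 0.231] pointing down, gripper open.
Joint ranges: [-2.76, 2.76], [-0.86, 1.69], [-1.03, 1.26], [-2.2, 2.34], [-1.47, 1.5], [-3.14, 3.14]. Speed limits (rad/s): [2.57, 2.57, 3.14, 3.14, 3.14, 3.14].

INTERFACE

Orientations are given as a unit quaternion [w, x, y, z].
In Python, from workcell import ctrl gives the robot as it stands.
- The arm moves only by the shell command python3 -m pendant 'ROWS' [FORCE]. ROWS is text: rows parted by semicolons, each of 7 numbers parted by spaces: the closure, from 0 (fully open) to 1 (shut), then the shift along the tool's x, y, z in m, then the turn, a rotation vector about the tool's x, y, z in degrees. In form: fingers tx ty tz wx wy wz; .... A call has 1 to 8 rows; each row is the pose to reach, as a shift and turn from the pose commanded when the call began, along the tool's axes at that moment; what a row does not reach only later rows make up. A row lasts 1/10 s, in which the tool goes at most 50 mm and 8.59 degrees, less where a joint would pass 70% of its speed; a pose out of reach is approached as far as the arm can. A call with a gripper value outside its range is refused whole. The fingers move at their own pace and stop on an object; FORCE is the grip in N (left out, the last holds). Time passes only in rows, so rows that repeat a pose let the fingers close. It gives the time, the measured TCP pose, the force, the opening and the grip force at its end, in the units of the state.
- ctrl.get_state(): the state, without advancing time (a new reading comes with each control period).
- ctrl.grab_frame(name): name is "side" or "top"; returns (picture, depth): 480x640x3 uint8, blue, green, red; 480x640 float32, m along the optical axis (not along the pixel's ray), 0 where there is no reading.
- ctrl.get_calibration(name): a dict with "fx", "fy", "cx", "cy" (pixels), "k1" (the pictures are not rectified: a ray, as slopes to the right and down, at radius r is drawn at 1 + k1 r^2 times it, then the intrinsics apply), "rvec" (rotation vector, rad) and "tvec" (3), from world to camera coordinates, as OpenCV has them. Camera axes: x right, y down, z forward; pixel columns grow to the right and rows downward; lengths in m; the calibration is good to about 2 mm. A picture is of the moment at which its call begins. get_calibration takes no time and is no camera call.
- ctrl.sign_off(): hands the job in; it is judged then, once.
Trained networks look in the newest picture that a camera, given by its name, has taken for a name from the list of things; names that differ only in an ending like _2 or _b are one class to them, and where a whole thing is asked for, a point or a joint stands for the part that bears it (a point fixed in the world has none). Each returns a list of dicts, best first, with "score" (0 to 1); they miss things now and then, are a little off and sometimes report something else, mostly with a low value. They report only what shows in the picture. A call takes as long as a camera call. They do not tell look-alikes from the thing itself.
- ctrl.look_for(camera, thing): "xy" ([column, row] in pixels, amid what is visible of it).
- ctrl.pinpoint(camera, thing): "xy" ([column, row] in pixels: a listed point, or the origin of a listed thing).
The state is a dict: "time_s": time; "joint_positions": joint angles; "qvel": joint speeds; "joint_efforts": joint torques, N m; "tool_pos": TCP position; "eef_rot": TCP orientation; "contact_force": force on the tool from outside, world axes, zero at the start; "wrist_torque": the same for the moment, N m; "opening": finger opening in m; "grasp_force": force on a finger pad.
Only numpy, scipy, OpenCV 4.12 (cv2) and the standard library are available. Lean on these libraries where they do the work, as an engineer would, in place of code of your own. Each camera call takes 0.05 s, during which the arm holds its last target. There are 200 camera calls.

## Working session

There is one attempt and no reset: what is moved stays moved. The work goes in short steps, Python scripts to look and compute and a shell command to move; the robot and the scene stay as the last step left them, time stands still between calls to the robot, and variables do not carry over. Pictures are saved under pics/ and viewed, at most 10 in all, crops included, and the job is handed in when it is done.

```bash
ls; mkdir -p pics; cat > h.py <<'E'
import numpy as np, cv2
from workcell import ctrl
from scipy.spatial.transform import Rotation as R
def cal(n):
    c=ctrl.get_calibration(n); return c,cv2.Rodrigues(np.array(c["rvec"],float))[0],np.array(c["tvec"],float).ravel()
def ray(n,xy):
    c,Rm,t=cal(n)
    d=np.array([(xy[0]-c["cx"])/c["fx"],(xy[1]-c["cy"])/c["fy"]]); u=d.copy()
    for _ in range(20): u=d/(1+c["k1"]*(u@u))
    return -Rm.T@t, Rm.T@np.array([u[0],u[1],1.0])
def at_depth(n,xy,z):
    o,d=ray(n,xy); return o+d*z
def at_z(n,xy,z):
    o,d=ray(n,xy); return o+d*(z-o[2])/d[2]
def tri(a,b):
    (o1,d1),(o2,d2)=ray("side",a),ray("top",b)
    A=np.stack([d1,-d2],1); s=np.linalg.lstsq(A,o2-o1,rcond=None)[0]
    p,q=o1+s[0]*d1,o2+s[1]*d2
    return (p+q)/2,np.linalg.norm(p-q)
def proj(n,p):
    c,Rm,t=cal(n); q=Rm@np.asarray(p)+t; u=q[:2]/q[2]; u=u*(1+c["k1"]*(u@u))
    return np.array([c["fx"]*u[0]+c["cx"],c["fy"]*u[1]+c["cy"]])
def cloud(n,depth):
    c,Rm,t=cal(n); v,u=np.mgrid[0:480,0:640]
    K=np.array([[c["fx"],0,c["cx"]],[0,c["fy"],c["cy"]],[0,0,1.]])
    p=cv2.undistortPoints(np.stack([u,v],-1).reshape(-1,1,2).astype(np.float64),K,np.array([c["k1"],0,0,0.])).reshape(480,640,2)
    P=np.concatenate([p*depth[...,None],depth[...,None]],-1)
    return (P-t)@Rm
E
python3 - <<'E'
from h import *
np.set_printoptions(precision=4,suppress=True)
for n in("side","top"):
    im,d=ctrl.grab_frame(n); cv2.imwrite(f"pics/{n}0.png",im); np.savez(f"pics/{n}0.npz",im=im,d=d)
    print(n,"cam",-cal(n)[1].T@cal(n)[2],cal(n)[0]["k1"])
    for th in("brush","bristles","brush_tip","can","hanger"):
        print(n,th,[(np.round(r["xy"]),round(r["score"],2)) for r in ctrl.pinpoint(n,th)][:3])
s=ctrl.get_state();print(s)
E
```

```text
pics
side cam [ 0.282  -0.4988  0.6305] -0.059464985682404166
side brush [(array([266., 258.]), 0.83)]
side bristles [(array([271., 308.]), 0.71)]
side brush_tip []
side can [(array([240., 207.]), 0.73), (array([242., 248.]), 0.56)]
side hanger [(array([269., 325.]), 0.91)]
top cam [0.3816 0.0773 1.0401] -0.15778774013143157
top brush [(array([363., 300.]), 0.61)]
top bristles []
top brush_tip []
top can [(array([170., 272.]), 0.84)]
top hanger [(array([356., 312.]), 0.74)]
{'time_s': 0.6, 'joint_positions': array([-1.4086,  0.3132,  0.0461,  1.3036, -0.    ,  1.4312]), 'qvel': array([-0.0014, -0.    ,  0.0012,  0.0019,  0.0013, -0.0012]), 'joint_efforts': array([ -0.0014, -48.0151,  29.8664,   0.0004,  -0.0001,  -0.    ]), 'tool_pos': array([ 0.1709, -0.5491,  0.2313]), 'eef_rot': array([ 0.    ,  0.9886,  0.1503, -0.    ]), 'contact_force': array([-0.0256, -0.5059, -0.3683]), 'wrist_torque': array([-0.0028,  0.0143,  0.0125]), 'grasp_force': 0.0, 'opening': 0.08502543406238311}
```

View pics/side0.png

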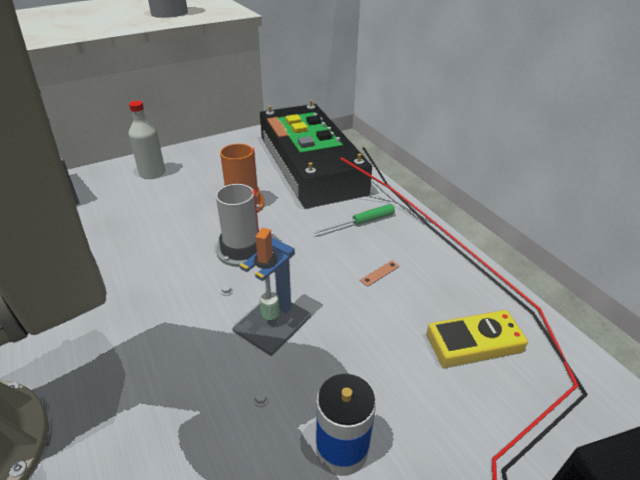

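View pics/top0.png

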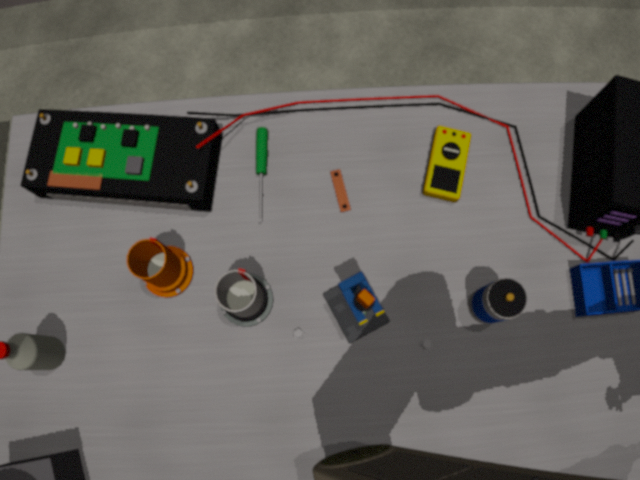

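The side view shows the brush hanging in the blue fork at about (265,250), the grey can at (237,222) with the orange mug look-alike behind it, and the closed cell at (346,420). In the top view the grey can is at (243,295) with its stripe near (241,272), and the hanger and brush are at (360,300) with the fork opening toward the lower right, near (372,318).

```bash
python3 - <<'E'
from h import *
from scipy.optimize import least_squares
np.set_printoptions(precision=4,suppress=True)
def circ(P):
    r=least_squares(lambda q:np.hypot(P[:,0]-q[0],P[:,1]-q[1])-q[2],[*P[:,:2].mean(0),.035],loss='soft_l1',f_scale=.002); return r.x,np.sqrt(np.mean(r.fun**2))
for n in("side","top"):
    f=np.load(f"pics/{n}0.npz"); im,d=f["im"],f["d"]; P=cloud(n,d); ok=d>0
    hsv=cv2.cvtColor(im,cv2.COLOR_BGR2HSV).astype(int); H,S,V=hsv[...,0],hsv[...,1],hsv[...,2]
    roi=np.zeros_like(ok)
    if n=="side": roi[175:270,205:262]=1
    else: roi[255:335,205:285]=1
    m=ok&roi&(P[...,2]>.132)&(P[...,2]<.15)&(S<60)
    print(n,"rim",m.sum(),P[m].mean(0),circ(P[m]), "ztop",np.percentile(P[m][:,2],[50,90]))
    g=ok&roi&(S<60)&(P[...,2]>.02); print(" can zmax",np.percentile(P[g][:,2],[1,50,98,99.5]))
    red=roi&((H<8)|(H>172))&(S>110)
    vv,uu=np.nonzero(red); print(" red",len(vv), [(u,v,P[v,u].round(3).tolist()) for u,v in list(zip(uu,vv))[::4]])
    # hanger
    roi=np.zeros_like(ok)
    if n=="side": roi[220:355,225:330]=1
    else: roi[255:345,320:392]=1
    b=ok&roi&(H>100)&(H<125)&(S>120)&(P[...,2]>.12)
    print(" blue",b.sum(),np.percentile(P[b][:,2],[5,50,95]),P[b].mean(0))
    o=ok&roi&(H>5)&(H<18)&(S>150)&(P[...,2]>.1)
    print(" orange",o.sum(),P[o].mean(0),P[o].min(0),P[o].max(0))
    top=o&(P[...,2]>.200); Q=P[top]; print("  top",top.sum(),Q.mean(0) if len(Q) else None)
    if len(Q)>3: 
        r=cv2.minAreaRect((Q[:,:2]*1000).astype(np.float32)); print("  rect",r)
    y=ok&roi&(H>=20)&(H<34)&(S>130); print(" yellow",y.sum(),[(u,v,P[v,u].round(3).tolist()) for v,u in np.argwhere(y)[::5]])
    bb=b&(abs(P[...,2]-.15)<.008); print("  bluerect",cv2.minAreaRect((P[bb][:,:2]*1000).astype(np.float32)))
E
```

```text
side rim 337 [0.5042 0.2094 0.1372] (array([0.5071, 0.2169, 0.0342]), np.float64(0.0331346503120134)) ztop [0.1374 0.1401]
 can zmax [0.0223 0.1006 0.153  0.1583]
 red 55 [(np.int64(255), np.int64(175), [0.604, 0.357, 0.077]), (np.int64(255), np.int64(179), [0.603, 0.356, 0.068]), (np.int64(255), np.int64(185), [0.6, 0.352, 0.055]), (np.int64(256), np.int64(188), [0.604, 0.358, 0.043]), (np.int64(257), np.int64(189), [0.606, 0.357, 0.04]), (np.int64(256), np.int64(190), [0.604, 0.359, 0.036]), (np.int64(255), np.int64(191), [0.598, 0.35, 0.041]), (np.int64(254), np.int64(192), [0.541, 0.204, 0.141]), (np.int64(255), np.int64(194), [0.596, 0.346, 0.036]), (np.int64(255), np.int64(198), [0.541, 0.201, 0.129]), (np.int64(256), np.int64(200), [0.595, 0.34, 0.023]), (np.int64(256), np.int64(202), [0.594, 0.338, 0.019]), (np.int64(256), np.int64(209), [0.541, 0.2, 0.104]), (np.int64(257), np.int64(211), [0.589, 0.325, 0.003])]
 blue 337 [0.1507 0.1527 0.1584] [0.4888 0.0066 0.1543]
 orange 107 [0.4741 0.0017 0.2075] [ 0.463  -0.0086  0.2013] [0.4857 0.013  0.2095]
  top 107 [0.4741 0.0017 
[... 2101 characters left out ...]
nt64(312), [0.456, -0.022, 0.156]), (np.int64(378), np.int64(313), [0.455, -0.017, 0.153]), (np.int64(383), np.int64(313), [0.466, -0.042, 0.008]), (np.int64(380), np.int64(314), [0.465, -0.036, 0.01]), (np.int64(378), np.int64(315), [0.452, -0.017, 0.146]), (np.int64(366), np.int64(319), [0.446, 0.004, 0.153]), (np.int64(362), np.int64(321), [0.443, 0.011, 0.154]), (np.int64(367), np.int64(321), [0.453, -0.01, 0.008]), (np.int64(364), np.int64(322), [0.442, 0.007, 0.155]), (np.int64(362), np.int64(323), [0.44, 0.011, 0.155]), (np.int64(361), np.int64(324), [0.439, 0.012, 0.153])]
  bluerect ((485.14642333984375, 11.446371078491211), (70.10347747802734, 45.2244758605957), 24.887643814086914)
```

```bash
python3 - <<'E'
from h import *
a=np.load("pics/side0.npz")["im"][170:350,200:330]; b=np.load("pics/top0.npz")["im"][250:350,200:400]
a=cv2.resize(a,None,fx=3.2,fy=3.2,interpolation=cv2.INTER_CUBIC)[:576]; b=cv2.resize(b,(384,192),interpolation=cv2.INTER_CUBIC)
b=cv2.copyMakeBorder(b,0,576-192,0,0,cv2.BORDER_CONSTANT); cv2.imwrite("pics/c0.png",np.hstack([a,b])[:, :800])
E
```

```text
(no output)
```

View pics/c0.png

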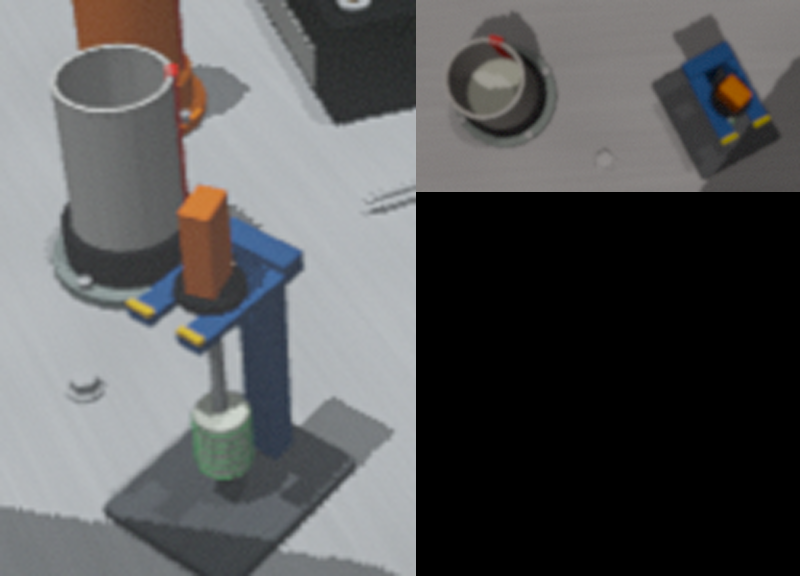

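The crop shows the collar seated on the fork near (210,285), the two yellow lips at (140,307) and (190,337), and the red stripe on the can's far right rim at (172,70).

```bash
cat > go.py <<'E'
import sys
from h import *
x,y,z,yaw=map(float,sys.argv[1:5])
s=ctrl.get_state(); q=np.array(s["eef_rot"]); A=R.from_quat(q[[1,2,3,0]])
c,sn=np.cos(np.radians(yaw)),np.sin(np.radians(yaw))
B=R.from_matrix(np.array([[c,sn,0],[sn,-c,0],[0,0,-1.]]))
np.set_printoptions(precision=4,suppress=True)
print("shift",A.inv().apply(np.array([x,y,z])-s["tool_pos"]),"turn",(A.inv()*B).as_rotvec(degrees=True),"pos",s["tool_pos"],"F",s["contact_force"],"t",s["time_s"])
E
python3 go.py 0.476 0.0045 0.26 41.9; python3 -m pendant '0 0 0 -0.03 0 0 0'
```

```text
shift [ 0.4558 -0.4378 -0.0287] turn [  0.0049   0.002  -24.6077] pos [ 0.1709 -0.5491  0.2313] F [-0.0256 -0.5059 -0.3683] t 0.6
time_s: 0.7
tool_pos: [0.1705, -0.5468, 0.2576]
eef_rot: [-0.004, 0.989, 0.15, -0.0]
contact_force: [0.6, 0.2, 0.5]
opening: 0.0851
grasp_force: 0.0
```

```bash
python3 -m pendant '0.4 0.035 -0.033 0 0 0 -6; 0.4 0.07 -0.066 0 0 0 -12; 0.4 0.105 -0.1 0 0 0 -18; 0.4 0.14 -0.134 0 0 0 -24.6; 0.4 0.175 -0.168 0 0 0 -24.6; 0.4 0.21 -0.202 0 0 0 -24.6; 0.4 0.245 -0.235 0 0 0 -24.6; 0.4 0.245 -0.235 0 0 0 -24.6'; python3 go.py 0.476 0.0045 0.26 41.9
```

```text
time_s: 1.5
tool_pos: [0.3366, -0.247, 0.2618]
eef_rot: [-0.0, 0.933, 0.361, 0.001]
contact_force: [-0.4, -0.9, 1.4]
opening: 0.0511
grasp_force: 0.0
shift [ 0.2724 -0.0921  0.0022] turn [-0.0023 -0.0837  0.4339] pos [ 0.3366 -0.247   0.2618] F [-0.404  -0.9098  1.4249] t 1.5
```

```bash
python3 -m pendant '0.4 0.045 -0.015 0 0 0 0.4; 0.4 0.09 -0.03 0 0 0 0.4; 0.4 0.135 -0.046 0 0 0 0.4; 0.4 0.18 -0.061 0 0 0 0.4; 0.4 0.225 -0.076 0 0 0 0.4; 0.4 0.2724 -0.0921 0.0022 0 0 0.4; 0.4 0.2724 -0.0921 0.0022 0 0 0.4; 0.4 0.2724 -0.0921 0.0022 0 0 0.4'; python3 go.py 0.476 0.0045 0.164 41.9
python3 - <<'E'
from h import *
ims=[]
for n in("side","top"):
    im,d=ctrl.grab_frame(n); ims.append(im)
a=ims[0][120:420,130:430]; b=ims[1][200:400,260:460]
cv2.imwrite("pics/c1.png",np.hstack([cv2.resize(a,(400,400)),cv2.resize(b,(400,400))]))
E
```

```text
time_s: 2.3
tool_pos: [0.4765, -0.0007, 0.2588]
eef_rot: [0.0, 0.935, 0.355, -0.0]
contact_force: [0.1, -0.3, -0.5]
opening: 0.0512
grasp_force: 0.0
shift [ 0.0032 -0.0042  0.0948] turn [-0.0036  0.0515 -0.2521] pos [ 0.4765 -0.0007  0.2588] F [ 0.0887 -0.3173 -0.5362] t 2.3
```

View pics/c1.png

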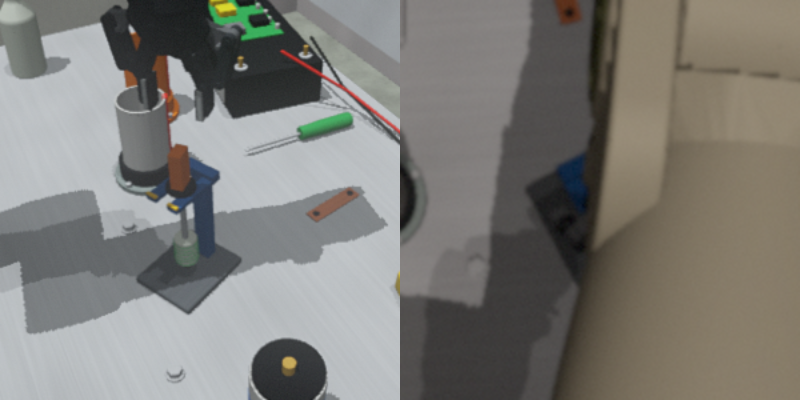

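The side view shows both fingertips, at about (148,105) and (204,115), straddling the handle at (179,160). The top camera is blocked by the arm, so I descend.

```bash
python3 -m pendant '0.4 0.001 -0.002 0.03 0 0 0; 0.4 0.003 -0.004 0.06 0 0 0; 0.4 0.003 -0.004 0.08 0 0 0; 0.4 0.003 -0.004 0.09 0 0 0; 0.4 0.003 -0.004 0.095 0 0 0; 0.4 0.003 -0.004 0.095 0 0 0; 0.4 0.003 -0.004 0.095 0 0 0' 30; python3 go.py 0.476 0.0045 0.164 41.9
```

```text
time_s: 3.1
tool_pos: [0.4765, 0.003, 0.1651]
eef_rot: [0.001, 0.935, 0.354, 0.001]
contact_force: [-0.3, 0.1, -0.4]
opening: 0.0515
grasp_force: 0.0
shift [ 0.0006 -0.0015  0.0011] turn [ 0.0856 -0.0594 -0.4577] pos [0.4765 0.003  0.1651] F [-0.3109  0.098  -0.3961] t 3.1
```

```bash
python3 -m pendant '0.7 0 -0.001 0.001 0 0 0; 0.8 0 -0.001 0.001 0 0 0; 0.9 0 -0.001 0.001 0 0 0; 1 0 -0.001 0.001 0 0 0; 1 0 -0.001 0.001 0 0 0; 1 0 -0.001 0.001 0 0 0; 1 0 -0.001 0.001 0 0 0; 1 0 -0.001 0.001 0 0 0' 60; python3 go.py 0.476 0.0045 0.164 41.9
```

```text
time_s: 3.9
tool_pos: [0.4756, 0.0044, 0.1637]
eef_rot: [0.0, 0.935, 0.354, 0.001]
contact_force: [-0.3, 0.3, 6.1]
opening: 0.0154
grasp_force: 58.9
shift [ 0.0004  0.0002 -0.0003] turn [ 0.0497 -0.0481 -0.3969] pos [0.4756 0.0044 0.1637] F [-0.2712  0.3219  6.0959] t 3.9
```

```bash
python3 -m pendant '1 0 0 -0.004 0 0 0; 1 0 0 -0.009 0 0 0; 1 0 0 -0.012 0 0 0; 1 0 0 -0.012 0 0 0; 1 -0.012 -0.0035 -0.012 0 0 0; 1 -0.03 -0.0087 -0.012 0 0 0; 1 -0.05 -0.0145 -0.012 0 0 0; 1 -0.0672 -0.0195 -0.012 0 0 0'; python3 go.py 0.412 -0.0255 0.31 41.9
```

```text
time_s: 4.7
tool_pos: [0.4099, -0.0259, 0.1746]
eef_rot: [-0.0, 0.935, 0.354, -0.001]
contact_force: [-0.3, 0.3, -2.2]
opening: 0.0154
grasp_force: 58.4
shift [ 0.0017  0.001  -0.1354] turn [-0.0597  0.069  -0.4046] pos [ 0.4099 -0.0259  0.1746] F [-0.3184  0.3485 -2.1864] t 4.7
```

```bash
python3 -m pendant '1 0 0 -0.04 0 0 0; 1 0 0 -0.08 0 0 0; 1 0 0 -0.12 0 0 0; 1 0 0 -0.136 0 0 0; 1 0 0 -0.136 0 0 0'; python3 go.py 0.5085 0.2185 0.31 41.5
python3 - <<'E'
from h import *
from scipy.optimize import least_squares
np.set_printoptions(precision=4,suppress=True)
im,d=ctrl.grab_frame("side"); P=cloud("side",d)
m=(d>0)&(P[...,2]>.132)&(P[...,2]<.146)&(abs(P[...,0]-.508)<.05)&(abs(P[...,1]-.219)<.05)&(cv2.cvtColor(im,cv2.COLOR_BGR2HSV)[...,1]<60)
Q=P[m]; 
r=least_squares(lambda q:np.hypot(Q[:,0]-q[0],Q[:,1]-q[1])-q[2],[.508,.219,.035],loss='soft_l1',f_scale=.002);print(m.sum(),r.x,np.sqrt(np.mean(r.fun**2)))
for n in("brush","bristles","brush_tip"):
    for r in ctrl.pinpoint("side",n)[:1]: print(n,r)
t=ctrl.get_state()["tool_pos"]
print("expected origin",proj("side",t+[0,0,-.012]),"bristle",proj("side",t+[0,0,-.112]),"tip",proj("side",t+[0,0,-.142]))
E
```

```text
time_s: 5.2
tool_pos: [0.4125, -0.0261, 0.3134]
eef_rot: [0.001, 0.935, 0.354, 0.002]
contact_force: [0.1, -0.4, -1.7]
opening: 0.0157
grasp_force: 58.9
shift [ 0.234  -0.1197  0.0034] turn [ 0.2291 -0.1341 -0.0236] pos [ 0.4125 -0.0261  0.3134] F [ 0.0642 -0.4043 -1.6909] t 5.2
157 [0.5062 0.2175 0.0348] 0.0013455640731150785
brush {'xy': [221.6, 200.4], 'score': 0.73}
bristles {'xy': [232.4, 263.8], 'score': 0.56}
expected origin [219.9866 204.0013] bristle [229.0589 263.8177] tip [231.4723 279.5182]
```

```bash
python3 -m pendant '1 0.035 -0.018 0 0 0 0; 1 0.075 -0.038 0 0 0 0; 1 0.115 -0.059 0 0 0 0; 1 0.155 -0.08 0 0 0 0; 1 0.195 -0.1 0 0 0 0; 1 0.22 -0.113 0 0 0 0; 1 0.233 -0.12 0 0 0 0; 1 0.233 -0.12 0 0 0 0'; python3 -m pendant '1 0 0 0 0 0 0;1 0 0 0 0 0 0'; python3 go.py 0.5075 0.2185 0.22 41.5
python3 - <<'E'
from h import *
ims=[]
for n in("side","top"):
    im,d=ctrl.grab_frame(n); ims.append(im)
    print(n,[(th,r["xy"],r["score"]) for th in ("brush","bristles","brush_tip") for r in ctrl.pinpoint(n,th)[:1]])
    t=ctrl.get_state()["tool_pos"]; print(n,[proj(n,t+[0,0,-k]).round(1) for k in(.012,.112,.142)])
a=ims[0][80:320,130:370]; b=ims[1][200:400,150:350]
cv2.imwrite("pics/c2.png",np.hstack([cv2.resize(a,(400,400)),cv2.resize(b,(400,400))]))
E
```

```text
time_s: 6.2
tool_pos: [0.5066, 0.2198, 0.3091]
eef_rot: [-0.0, 0.935, 0.355, -0.002]
contact_force: [0.4, 0.2, -1.3]
opening: 0.0152
grasp_force: 58.8
time_s: 6.4
tool_pos: [0.5065, 0.2175, 0.3109]
eef_rot: [0.0, 0.935, 0.354, -0.0]
contact_force: [0.1, -0.7, -0.8]
opening: 0.0152
grasp_force: 58.8
shift [ 0.0015 -0.0001  0.0909] turn [ 0.0006  0.058  -0.0829] pos [0.5065 0.2175 0.3109] F [ 0.1034 -0.6562 -0.8234] t 6.4
side [('bristles', [232.1, 169.9], 0.59), ('brush_tip', [233.9, 186.0], 0.56)]
side [array([224.4, 114. ]), array([230.8, 166.1]), array([232.5, 180.3])]
top [('brush', [219.1, 276.3], 0.91), ('bristles', [228.0, 284.8], 0.73)]
top [array([217.6, 276.3]), array([229.8, 286.2]), array([232.9, 288.7])]
```

View pics/c2.png

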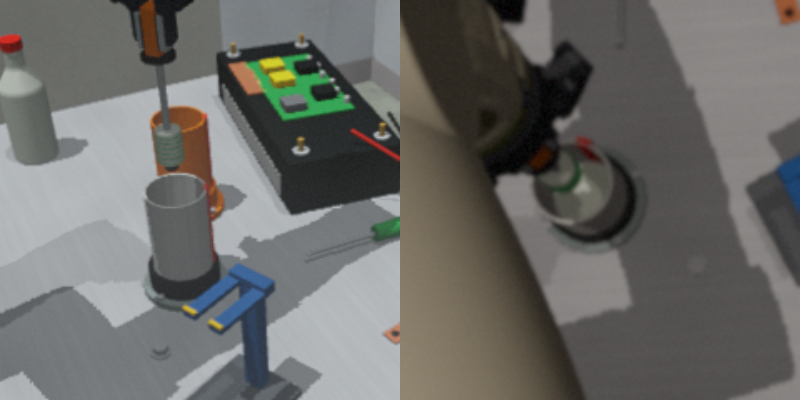

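The side crop shows the bristles hanging upright over the can mouth, tip at about (172,165) above the rim ellipse at (177,190). In the top crop the head at (565,185) overlies the can opening. I descend into the can next, fast at first and then feeling for the floor.

```bash
python3 -m pendant '1 0.001 0 0.02 0 0 0; 1 0.001 0 0.04 0 0 0; 1 0.001 0 0.06 0 0 0; 1 0.001 0 0.075 0 0 0; 1 0.001 0 0.085 0 0 0; 1 0.001 0 0.09 0 0 0; 1 0.001 0 0.09 0 0 0; 1 0.001 0 0.09 0 0 0'; for i in 1; do python3 -m pendant '1 0 0 0 0 0 0; 1 0 0 0 0 0 0'; done
```

```text
time_s: 7.6
tool_pos: [0.5081, 0.2194, 0.2218]
eef_rot: [0.0, 0.935, 0.354, 0.001]
contact_force: [-0.0, 0.4, -2.7]
opening: 0.0157
grasp_force: 58.9
time_s: 7.8
tool_pos: [0.5082, 0.2195, 0.2218]
eef_rot: [0.0, 0.935, 0.354, 0.001]
contact_force: [-0.1, -0.2, -1.1]
opening: 0.0154
grasp_force: 58.9
```

```bash
f(){ grep -E "tool_pos|contact"; }; python3 -m pendant '1 0 0 0.003 0 0 0; 1 0 0 0.006 0 0 0; 1 0 0 0.008 0 0 0; 1 0 0 0.008 0 0 0'|f; python3 -m pendant '1 0 0 0.002 0 0 0; 1 0 0 0.004 0 0 0; 1 0 0 0.006 0 0 0; 1 0 0 0.006 0 0 0'|f; python3 -m pendant '1 0 0 0.002 0 0 0; 1 0 0 0.004 0 0 0;1 0 0 0.004 0 0 0'|f
```

```text
tool_pos: [0.5074, 0.2192, 0.2125]
contact_force: [-0.6, 1.3, -2.3]
tool_pos: [0.5075, 0.2192, 0.2067]
contact_force: [-0.1, -0.1, -0.6]
tool_pos: [0.5076, 0.2193, 0.2027]
contact_force: [-1.0, -0.2, -1.2]
```

```bash
python3 -m pendant '1 0 0 0.002 0 0 0; 1 0 0 0.004 0 0 0; 1 0 0 0.006 0 0 0; 1 0 0 0.006 0 0 0'|grep -E "pos|contact"; python3 -m pendant '1 0 0 0.002 0 0 0; 1 0 0 0.004 0 0 0; 1 0 0 0.004 0 0 0'|grep -E "pos|contact"
```

```text
tool_pos: [0.5075, 0.2193, 0.1966]
contact_force: [0.2, -1.2, -1.6]
tool_pos: [0.5076, 0.2193, 0.1927]
contact_force: [-0.5, -0.0, -1.3]
```

```bash
python3 -m pendant '1 0 0 0.002 0 0 0; 1 0 0 0.004 0 0 0; 1 0 0 0.004 0 0 0'|grep -E "pos|contact"
```

```text
tool_pos: [0.5075, 0.2193, 0.1887]
contact_force: [-0.2, 0.2, -1.6]
```

```bash
python3 -m pendant '1 0 0 0.002 0 0 0; 1 0 0 0.004 0 0 0; 1 0 0 0.004 0 0 0'|grep -E "pos|contact"
```

```text
tool_pos: [0.5075, 0.2193, 0.1847]
contact_force: [-0.1, 0.1, -1.4]
```

```bash
python3 -m pendant '1 0 0 0.002 0 0 0; 1 0 0 0.004 0 0 0; 1 0 0 0.004 0 0 0'|grep -E "pos|contact"
```

```text
tool_pos: [0.5075, 0.2192, 0.1807]
contact_force: [-0.1, 0.0, -1.1]
```

```bash
python3 -m pendant '1 0 0 0.002 0 0 0; 1 0 0 0.003 0 0 0; 1 0 0 0.003 0 0 0'|grep -E "pos|contact"
```

```text
tool_pos: [0.5076, 0.2193, 0.1779]
contact_force: [-0.0, -0.2, -1.4]
```

```bash
python3 -m pendant '1 0 0 0.002 0 0 0; 1 0 0 0.003 0 0 0; 1 0 0 0.003 0 0 0'|grep -E "pos|contact"
```

```text
tool_pos: [0.5079, 0.2194, 0.1753]
contact_force: [0.1, -0.6, 1.0]
```

```bash
python3 -m pendant '1 0 0 0.001 0 0 0; 1 0 0 0.002 0 0 0; 1 0 0 0.002 0 0 0'|grep -E "pos|contact"; python3 -m pendant '1 0 0 0 0 0 0'|grep -E "pos|contact"
```

```text
tool_pos: [0.5079, 0.2194, 0.1732]
contact_force: [0.1, 0.5, 2.4]
tool_pos: [0.5079, 0.2194, 0.1733]
contact_force: [-1.0, -0.1, 1.5]
```

```bash
python3 -m pendant '1 0.002 0.0034 0 0 0 0; 1 0.004 0.0068 0 0 0 0; 1 0.006 0.0102 0 0 0 0; 1 0.008 0.0136 0 0 0 0; 1 0.0094 0.0154 0 0 0 0; 1 0.0094 0.0154 0 0 0 0'|grep -E "pos|contact"; python3 -m pendant '1 0.001 0.0017 0 0 0 0; 1 0.002 0.0034 0 0 0 0;1 0.003 0.0051 0 0 0 0;1 0.003 0.0051 0 0 0 0'|grep -E "pos|contact";  python3 -m pendant '1 0 0 0 0 0 0'|grep -E "pos|contact"
```

```text
tool_pos: [0.5249, 0.2139, 0.1728]
contact_force: [-2.5, 0.7, 2.6]
tool_pos: [0.5309, 0.2121, 0.1731]
contact_force: [-1.1, 0.4, 2.3]
tool_pos: [0.5306, 0.2122, 0.1731]
contact_force: [-1.5, 1.0, 2.7]
```

```bash
R1='1 0 0 -0.002 0 0 0; 1 0 0 -0.004 0 0 0'; python3 -m pendant '1 0 0 -0.002 0 0 0; 1 0 0 -0.004 0 0 0; 1 0 0 -0.006 0 0 0; 1 0 0 -0.008 0 0 0; 1 0 0 -0.01 0 0 0; 1 0 0 -0.012 0 0 0; 1 0 0 -0.014 0 0 0; 1 0 0 -0.016 0 0 0'|grep -E "pos|contact"; python3 -m pendant '1 0 0 -0.002 0 0 0; 1 0 0 -0.004 0 0 0; 1 0 0 -0.006 0 0 0; 1 0 0 -0.008 0 0 0; 1 0 0 -0.01 0 0 0; 1 0 0 -0.012 0 0 0; 1 0 0 -0.014 0 0 0; 1 0 0 -0.016 0 0 0'|grep -E "pos|contact"
```

```text
tool_pos: [0.5304, 0.2122, 0.1891]
contact_force: [-2.8, 1.4, -3.6]
tool_pos: [0.5306, 0.2122, 0.2052]
contact_force: [-3.5, 1.5, -3.3]
```

```bash
python3 -m pendant '1 0 0 -0.002 0 0 0; 1 0 0 -0.004 0 0 0; 1 0 0 -0.006 0 0 0; 1 0 0 -0.008 0 0 0; 1 0 0 -0.01 0 0 0; 1 0 0 -0.012 0 0 0; 1 0 0 -0.014 0 0 0; 1 0 0 -0.016 0 0 0'|grep -E "pos|contact"; python3 -m pendant '1 0 0 -0.002 0 0 0; 1 0 0 -0.004 0 0 0; 1 0 0 -0.006 0 0 0; 1 0 0 -0.008 0 0 0; 1 0 0 -0.01 0 0 0; 1 0 0 -0.012 0 0 0; 1 0 0 -0.014 0 0 0; 1 0 0 -0.016 0 0 0'|grep -E "pos|contact"
```

```text
tool_pos: [0.5306, 0.2122, 0.2212]
contact_force: [-3.4, 0.9, -3.7]
tool_pos: [0.5307, 0.2122, 0.2373]
contact_force: [-2.5, 1.7, -3.9]
```

```bash
python3 -m pendant '1 0 0 -0.002 0 0 0; 1 0 0 -0.004 0 0 0; 1 0 0 -0.006 0 0 0; 1 0 0 -0.008 0 0 0; 1 0 0 -0.01 0 0 0; 1 0 0 -0.012 0 0 0; 1 0 0 -0.014 0 0 0; 1 0 0 -0.015 0 0 0'|grep -E "pos|contact"; python3 -m pendant '1 0 0 0 0 0 0'
python3 - <<'E'
from h import *
ims=[]
for n in("side","top"):
    im,d=ctrl.grab_frame(n); ims.append(im)
a=ims[0][130:280,175:325]; b=ims[1][230:340,180:290]
cv2.imwrite("pics/c3.png",np.hstack([cv2.resize(a,(400,400),interpolation=cv2.INTER_CUBIC),cv2.resize(b,(400,400),interpolation=cv2.INTER_CUBIC)]))
E
```

```text
tool_pos: [0.5308, 0.2122, 0.2524]
contact_force: [-1.2, 0.4, -3.3]
time_s: 16.7
tool_pos: [0.5308, 0.2122, 0.2524]
eef_rot: [0.0, 0.935, 0.354, 0.0]
contact_force: [-1.9, -0.1, -0.8]
opening: 0.0152
grasp_force: 59.0
```

View pics/c3.png

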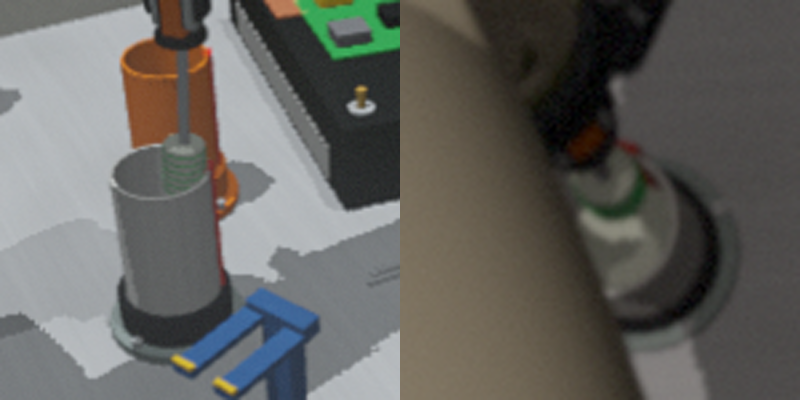

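The side crop shows the white-and-green head at (185,165) standing partly above the rim beside the stripe at (213,170). In the top crop the head at (608,190) sits against the wall near the stripe at (638,160). I check the numbers against depth.

```bash
python3 - <<'E'
from h import *
np.set_printoptions(precision=4,suppress=True)
for n in("side","top"):
    im,d=ctrl.grab_frame(n); P=cloud(n,d)
    hsv=cv2.cvtColor(im,cv2.COLOR_BGR2HSV).astype(int);H,S=hsv[...,0],hsv[...,1]
    for r in ctrl.pinpoint(n,"bristles")[:1]: print(n,"bristles",r,"expected",proj(n,[.5255,.2138,.1407]))
    near=(d>0)&(abs(P[...,0]-.525)<.022)&(abs(P[...,1]-.214)<.022)
    g=near&(H>40)&(H<85)&(S>40); Q=P[g&(P[...,2]>.1)&(P[...,2]<.2)]
    print(n,"green",len(Q),Q.mean(0) if len(Q) else '',np.percentile(Q[:,2],[2,98]) if len(Q) else '')
    red=(d>0)&((H<8)|(H>172))&(S>90)&(abs(P[...,0]-.541)<.012)&(abs(P[...,1]-.209)<.02)&(abs(P[...,2]-.14)<.006)
    print(n,"red",red.sum(),P[red].mean(0))
E
```

```text
side bristles {'xy': [245.8, 193.6], 'score': 0.74} expected [244.1617 191.7168]
side green 61 [0.5198 0.2025 0.1441] [0.1252 0.1575]
side red 10 [0.5409 0.2048 0.1402]
top bristles {'xy': [238.2, 282.0], 'score': 0.55} expected [238.0465 279.9789]
top green 100 [0.5162 0.2111 0.1426] [0.1243 0.1596]
top red 12 [0.5422 0.2057 0.1409]
```

```bash
python3 -m pendant '1 0 0 -0.0015 0 0 0; 1 0 0 -0.003 0 0 0; 1 0 0 -0.003 0 0 0; 1 -0.004 -0.006 -0.003 0 0 0; 1 -0.008 -0.012 -0.003 0 0 0; 1 -0.0133 -0.0202 -0.003 0 0 0; 1 -0.0133 -0.0202 -0.003 0 0 0'|grep -E "pos|contact"; python3 -m pendant '1 0 0 0.008 0 0 0; 1 0 0 0.018 0 0 0; 1 0 0 0.028 0 0 0; 1 0 0 0.038 0 0 0; 1 0 0 0.048 0 0 0; 1 0 0 0.058 0 0 0; 1 0 0 0.065 0 0 0; 1 0 0 0.065 0 0 0'|grep -E "pos|contact";python3 -m pendant '1 0 0 0.002 0 0 0; 1 0 0 0.004 0 0 0; 1 0 0 0.006 0 0 0; 1 0 0 0.008 0 0 0; 1 0 0 0.01 0 0 0; 1 0 0 0.01 0 0 0'|grep -E "pos|contact"
```

```text
tool_pos: [0.506, 0.2189, 0.2556]
contact_force: [0.1, 0.1, -1.3]
tool_pos: [0.5065, 0.2183, 0.1886]
contact_force: [0.2, -0.3, -1.4]
tool_pos: [0.5071, 0.2184, 0.1798]
contact_force: [0.1, 0.2, -2.0]
```

```bash
python3 -m pendant '1 0 0 0.0015 0 0 0; 1 0 0 0.003 0 0 0; 1 0 0 0.0045 0 0 0; 1 0 0 0.0045 0 0 0'|grep -E "pos|contact"; python3 -m pendant '1 0 0 0.001 0 0 0; 1 0 0 0.002 0 0 0; 1 0 0 0.002 0 0 0'|grep -E "pos|contact"; python3 go.py 0.5302 0.2107 0.173 41.5
```

```text
tool_pos: [0.5074, 0.2185, 0.1757]
contact_force: [-0.1, 0.4, 1.8]
tool_pos: [0.5074, 0.2185, 0.1737]
contact_force: [0.4, 0.2, 1.4]
shift [0.0119 0.021  0.0007] turn [ 0.017  -0.021  -0.0082] pos [0.5074 0.2185 0.1737] F [0.428  0.1722 1.3549] t 19.8
```

Second lean, then draw up.

```bash
python3 -m pendant '1 0.002 0.0035 0 0 0 0; 1 0.004 0.007 0 0 0 0; 1 0.006 0.0105 0 0 0 0; 1 0.008 0.014 0 0 0 0; 1 0.01 0.0175 0 0 0 0; 1 0.0122 0.0213 0 0 0 0; 1 0.0122 0.0213 0 0 0 0; 1 0.0122 0.0213 0 0 0 0'|grep -E "pos|contact"; python3 -m pendant '1 0 0 0 0 0 0'|grep -E "pos|contact"
```

```text
tool_pos: [0.5305, 0.2106, 0.1734]
contact_force: [-1.5, 0.8, 1.4]
tool_pos: [0.5304, 0.2106, 0.1735]
contact_force: [-2.4, 0.0, 2.5]
```

```bash
python3 -m pendant '1 0 0 -0.002 0 0 0; 1 0 0 -0.004 0 0 0; 1 0 0 -0.006 0 0 0; 1 0 0 -0.008 0 0 0; 1 0 0 -0.01 0 0 0; 1 0 0 -0.012 0 0 0; 1 0 0 -0.014 0 0 0; 1 0 0 -0.016 0 0 0'|grep -E "pos|contact"; python3 -m pendant '1 0 0 -0.002 0 0 0; 1 0 0 -0.004 0 0 0; 1 0 0 -0.006 0 0 0; 1 0 0 -0.008 0 0 0; 1 0 0 -0.01 0 0 0; 1 0 0 -0.012 0 0 0; 1 0 0 -0.014 0 0 0; 1 0 0 -0.016 0 0 0'|grep -E "pos|contact"; python3 -m pendant '1 0 0 -0.002 0 0 0; 1 0 0 -0.004 0 0 0; 1 0 0 -0.006 0 0 0; 1 0 0 -0.008 0 0 0; 1 0 0 -0.01 0 0 0; 1 0 0 -0.012 0 0 0; 1 0 0 -0.014 0 0 0; 1 0 0 -0.016 0 0 0'|grep -E "pos|contact"; python3 -m pendant '1 0 0 -0.002 0 0 0; 1 0 0 -0.004 0 0 0; 1 0 0 -0.006 0 0 0; 1 0 0 -0.008 0 0 0; 1 0 0 -0.01 0 0 0; 1 0 0 -0.012 0 0 0; 1 0 0 -0.014 0 0 0; 1 0 0 -0.016 0 0 0'|grep -E "pos|contact"; python3 -m pendant '1 0 0 -0.002 0 0 0; 1 0 0 -0.004 0 0 0; 1 0 0 -0.006 0 0 0; 1 0 0 -0.008 0 0 0; 1 0 0 -0.01 0 0 0; 1 0 0 -0.012 0 0 0; 1 0 0 -0.014 0 0 0; 1 0 0 -0.016 0 0 0'|grep -E "pos|contact"; python3 -m pendant '1 0 0 -0.0015 0 0 0; 1 0 0 -0.0025 0 0 0; 1 0 0 -0.0025 0 0 0'|grep -E "time|pos|contact"
```

```text
tool_pos: [0.5303, 0.2106, 0.1896]
contact_force: [-2.8, 0.4, -3.3]
tool_pos: [0.5305, 0.2106, 0.2057]
contact_force: [-3.1, 0.3, -3.3]
tool_pos: [0.5305, 0.2106, 0.2217]
contact_force: [-2.9, 1.6, -3.5]
tool_pos: [0.5306, 0.2106, 0.2378]
contact_force: [-2.7, 0.2, -3.1]
tool_pos: [0.5306, 0.2106, 0.2538]
contact_force: [-2.0, 1.0, -3.0]
time_s: 25.0
tool_pos: [0.5307, 0.2107, 0.2563]
contact_force: [-1.7, 1.2, -2.3]
```

```bash
python3 -m pendant '1 -0.006 -0.01 0 0 0 0; 1 -0.0122 -0.0205 0 0 0 0; 1 -0.0122 -0.0205 -0.015 0 0 0; 1 -0.0122 -0.0205 -0.035 0 0 0; 1 -0.0122 -0.0205 -0.055 0 0 0; 1 -0.0122 -0.0205 -0.06 0 0 0; 1 -0.0122 -0.0205 -0.06 0 0 0'|grep -E "pos|contact"; python3 go.py 0.4125 -0.026 0.315 41.5
```

```text
tool_pos: [0.5079, 0.2183, 0.3171]
contact_force: [0.7, -0.1, -1.3]
shift [-0.2334  0.1196  0.0017] turn [ 0.0874 -0.1343  0.0137] pos [0.5079 0.2183 0.3171] F [ 0.6751 -0.0615 -1.284 ] t 25.7
```

```bash
python3 -m pendant '1 -0.035 0.018 0 0 0 0; 1 -0.075 0.038 0 0 0 0; 1 -0.115 0.059 0 0 0 0; 1 -0.155 0.08 0 0 0 0; 1 -0.195 0.1 0 0 0 0; 1 -0.22 0.113 0.001 0 0 0; 1 -0.2334 0.1196 0.001 0 0 0; 1 -0.2334 0.1196 0.001 0 0 0'|grep -E "pos|contact"; python3 -m pendant '1 0 0 0.03 0 0 0; 1 0 0 0.06 0 0 0; 1 0 0 0.09 0 0 0; 1 0 0 0.12 0 0 0; 1 0 0 0.135 0 0 0; 1 0 0 0.138 0 0 0; 1 0 0 0.138 0 0 0'|grep -E "pos|contact"; python3 go.py 0.4756 0.0044 0.1757 41.5
python3 - <<'E'
from h import *
im,d=ctrl.grab_frame("side"); P=cloud("side",d)
hsv=cv2.cvtColor(im,cv2.COLOR_BGR2HSV).astype(int)
t=ctrl.get_state()["tool_pos"]; print([(th,ctrl.pinpoint("side",th)[:1]) for th in("brush","bristles")],[proj("side",t-[0,0,k]).round(1) for k in(.0117,.1117)])
cv2.imwrite("pics/c4.png",cv2.resize(im[180:380,150:350],(560,560),interpolation=cv2.INTER_CUBIC))
E
```

```text
tool_pos: [0.4109, -0.0276, 0.314]
contact_force: [0.1, 0.8, -0.9]
tool_pos: [0.4118, -0.0256, 0.1765]
contact_force: [-1.4, 0.3, -0.2]
shift [0.0677 0.0198 0.0007] turn [-0.0694  0.0429  0.038 ] pos [ 0.4118 -0.0256  0.1765] F [-1.3635  0.3188 -0.1616] t 27.2
[('brush', [{'xy': [233.9, 281.7], 'score': 0.86}]), ('bristles', [{'xy': [241.4, 331.5], 'score': 0.81}])] [array([232.8, 280.2]), array([239.9, 326.4])]
```

View pics/c4.png

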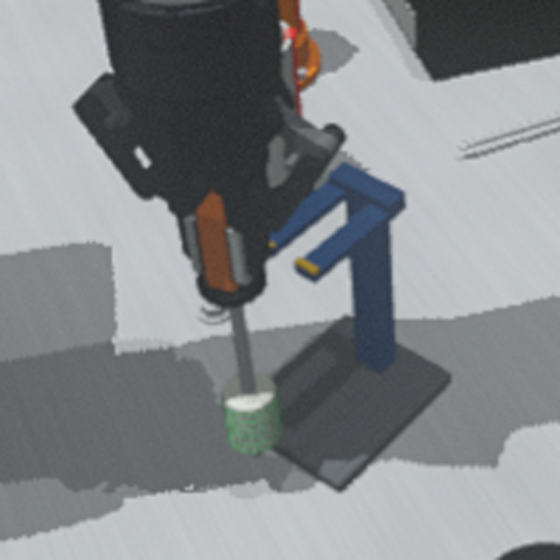

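The brush is upright in the grip at (235,280), in front of the fork mouth between the yellow lips at (272,245) and (308,268). I move it in along the slot.

```bash
python3 -m pendant '1 0.015 0.0044 0 0 0 0; 1 0.03 0.0088 0 0 0 0; 1 0.045 0.0132 0 0 0 0; 1 0.057 0.0167 0 0 0 0; 1 0.0665 0.0195 0 0 0 0; 1 0.0677 0.0198 0 0 0 0; 1 0.0677 0.0198 0 0 0 0; 1 0.0677 0.0198 0 0 0 0'|grep -E "pos|contact"; python3 go.py 0.4756 0.0044 0.1645 41.5
```

```text
tool_pos: [0.4755, 0.0037, 0.1769]
contact_force: [-0.8, 0.4, -2.1]
shift [ 0.0006 -0.0005  0.0124] turn [-0.0248  0.0381 -0.0126] pos [0.4755 0.0037 0.1769] F [-0.7512  0.4034 -2.0867] t 28.15
```

```bash
python3 -m pendant '1 0 0 0.003 0 0 0; 1 0 0 0.006 0 0 0; 1 0 0 0.009 0 0 0; 1 0 0 0.011 0 0 0; 1 0 0 0.012 0 0 0; 1 0 0 0.0125 0 0 0; 1 0 0 0.0125 0 0 0'|grep -E "pos|contact"; python3 -m pendant '1 0 0 0 0 0 0'|grep -E "pos|contact"
```

```text
tool_pos: [0.476, 0.0037, 0.1645]
contact_force: [-0.6, -0.1, -0.5]
tool_pos: [0.4761, 0.0037, 0.1647]
contact_force: [0.1, -0.0, -0.8]
```

```bash
python3 -m pendant '1 0 0 0.0008 0 0 0; 1 0 0 0.0012 0 0 0; 1 0 0 0.0012 0 0 0'|grep -E "pos|contact"
python3 - <<'E'
from h import *
im,d=ctrl.grab_frame("side")
cv2.imwrite("pics/c5.png",cv2.resize(im[190:350,190:350],(560,560),interpolation=cv2.INTER_CUBIC))
E
```

```text
tool_pos: [0.4761, 0.0037, 0.1637]
contact_force: [-0.7, 0.2, 2.2]
```

View pics/c5.png

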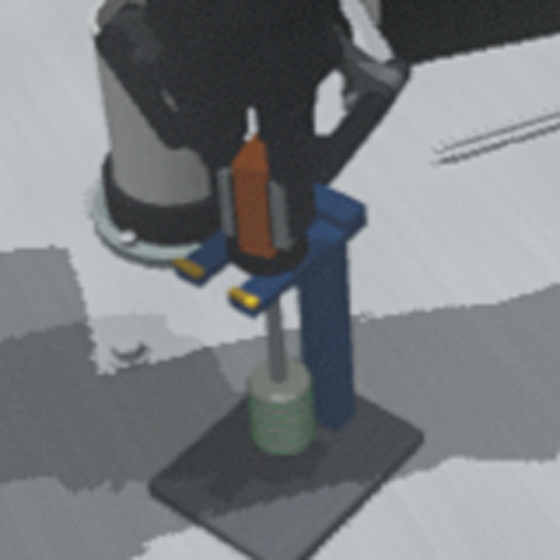

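The collar rests on the fork at (265,255) behind both yellow lips and the bristles hang below, with about 3 N of contact confirming it is seated. I release and back off.

```bash
python3 -m pendant '0.75 0 0 0 0 0 0; 0.7 0 0 0 0 0 0; 0.6 0 0 0 0 0 0; 0.5 0 0 0 0 0 0; 0.4 0 0 0 0 0 0; 0.4 0 0 0 0 0 0; 0.4 0 0 0 0 0 0; 0.4 0 0 0 0 0 0' 20
```

```text
time_s: 30.1
tool_pos: [0.476, 0.0037, 0.1633]
eef_rot: [0.0, 0.935, 0.354, -0.0]
contact_force: [-0.2, 0.9, -0.0]
opening: 0.0508
grasp_force: 0.0
```

Raise clear, then move aside so that both cameras see.

```bash
python3 -m pendant '0.4 0 0 -0.01 0 0 0; 0.4 0 0 -0.025 0 0 0; 0.4 0 0 -0.05 0 0 0; 0.4 0 0 -0.08 0 0 0; 0.4 0 0 -0.11 0 0 0; 0.4 0 0 -0.13 0 0 0; 0.4 0 0 -0.13 0 0 0'|grep -E "pos|contact"; python3 -m pendant '0.4 -0.045 0.015 0 0 0 0; 0.4 -0.09 0.03 0 0 0 0; 0.4 -0.135 0.046 0 0 0 0; 0.4 -0.18 0.061 0 0 0 0; 0.4 -0.21 0.07 0 0 0 0; 0.4 -0.21 0.07 0 0 0 0; 0.4 -0.21 0.07 0 0 0 0'|grep -E "pos|contact"
python3 - <<'E'
from h import *
ims=[]
for n in("side","top"):
    im,d=ctrl.grab_frame(n); ims.append(im); P=cloud(n,d); np.savez(f"pics/{n}9.npz",im=im,d=d)
    hsv=cv2.cvtColor(im,cv2.COLOR_BGR2HSV).astype(int);H,S=hsv[...,0],hsv[...,1]
    o=(d>0)&(H>5)&(H<18)&(S>150)&(abs(P[...,0]-.476)<.03)&(abs(P[...,1]-.004)<.03)&(P[...,2]>.2)
    if o.sum()>5: print(n,o.sum(),P[o].mean(0),cv2.minAreaRect((P[o][:,:2]*1000).astype(np.float32)))
cv2.imwrite("pics/c6.png",np.hstack([cv2.resize(im,(400,300)) for im in ims]))
E
```

```text
tool_pos: [0.4776, 0.0035, 0.2971]
contact_force: [0.9, -0.1, -0.5]
tool_pos: [0.3645, -0.1881, 0.2929]
contact_force: [0.5, 0.7, 0.2]
side 11 [ 0.47065973 -0.00862075  0.20462055] ((470.2622375488281, -8.701333999633789), (3.633784294128418, 4.066057205200195), 41.165069580078125)
top 151 [0.47764475 0.00473024 0.20701695] ((478.2098083496094, 4.577783584594727), (23.158775329589844, 16.072105407714844), 41.2294921875)
```

View pics/c6.png

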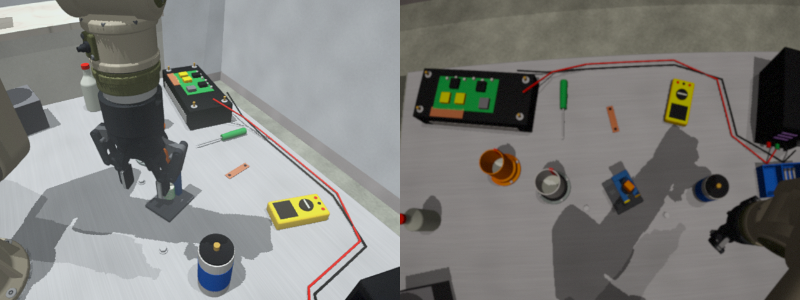

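The top view shows the brush hanging in the fork at (628,185), within about 1.5 mm and 1° of its start pose. Everything else is where it was and the gripper is clear.

```bash
python3 -c "
from workcell import ctrl
print(ctrl.sign_off())"
```

```text
the job is handed in; nothing more can be done
None
```

I scrubbed the can's striped side with two full strokes from the floor up, hung the brush back in its fork within about 1.5 mm of where it started, and handed the job in at about 31.6 s; the verdict was not shown.

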